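# Seat and lock the riving knife of a bench table saw through its open throat

## Robot

A 6-joint arm with a two-finger parallel gripper is mounted at the origin on the work surface. World frame = base frame: x ahead of the robot, y to its left, z up, the work surface at z = 0. Lengths are in m, angles in rad, forces in N, time in s.
With the tool pointing down it reaches from about 0.425 to 0.95 m from the base axis. Payload 3.5 kg.
Tool frame: the origin (TCP) lies midway between the tips of the shut fingers; the grasp point (between the pads) lies behind it (r.grip_point_offset is the z of the grasp point in the tool frame, in m); z points along the fingers, y is the direction in which the jaws open and shut (so a half turn about z gives the same grasp; the last joint's range is limited). The gripper opens to 85 mm and grips with 20 to 120 N. Pads are 22 mm wide; open, the fingers measure 114 mm over their backs; the gripper's body (76 mm by 85 mm) begins 54 mm behind the grasp point. The pads swing forward as they close: fully open they stand 13 mm farther back than shut.
Start: joints at [0.974, 0.286, 1.577, -0, 1.279, -0.15], TCP at [0.292, 0.609, 0.231] pointing down, gripper open.
Joint ranges: [-2.77, 2.77], [-0.9, 2.22], [0.21, 2.48], [-1.53, 4.67], [0.24, 2.81], [-2.84, 2.84]. Speed limits (rad/s): [2.79, 2.79, 3.14, 3.14, 3.14, 3.14].

## Interface

Orientations are given as a unit quaternion [x, y, z, w].
In Python, from station import r gives the robot as it stands. The module is installed in compiled form; this text tells all that it offers.
- The arm moves only by the shell command python3 -m creep 'ROWS' [FORCE]. ROWS is JSON, one flat list of numbers, 7 for each row, row after row: the shift along the tool's x, y, z in m, then the turn, a rotation vector about the tool's x, y, z in degrees, then the closure, from -1 (fully open) to 1 (shut), so that 0 is half open. In form: [x, y, z, ax, ay, az, jaw, x, y, z, ax, ay, az, jaw, ...]. A call has 1 to 5 rows; each row is the pose to reach, as a shift and turn from the pose measured when the call began, along the tool's axes at that moment; what a row does not reach only later rows make up. A row lasts 1/12 s, in which the tool goes at most 41.7 mm and 7.16 degrees, less where a joint would pass 70% of its speed; a pose out of reach is approached as far as the arm can. A call with a gripper value outside its range is refused whole. The fingers move at their own pace and stop on an object; FORCE is the grip in N (left out, the last holds). Time passes only in rows, so rows that repeat a pose let the fingers close. It gives the time, the measured TCP pose, the force and the opening at its end, in the units of the state.
- r.state(): the state, without advancing time (a new reading comes with each control period).
- r.capture(name): name is "scene" or "top" or "wrist"; returns (picture, depth): 384x512x3 uint8, red, green, blue; 384x512 float32, m along the optical axis (not along the pixel's ray), 0 where there is no reading.
- r.camera_params(name): a dict with "fx", "fy", "cx", "cy" (pixels), "extrinsics" (4x4, takes a point from camera to world coordinates); the wrist camera has in their place "mount" (4x4, takes a point from camera to tool coordinates, whose origin is the TCP and whose axes are the flange's). Camera axes: x right, y down, z forward; pixel columns grow to the right and rows downward; lengths in m; the calibration is good to about 2 mm. A picture is of the moment at which its call begins: read the wrist's pose just before it. camera_params takes no time and is no camera call.
- r.finish_job(): hands the job in, once; it reports no verdict.
The state is a dict: "time_s": time; "q": joint angles; "qd": joint speeds; "effort": joint torques, N m; "eef_pos": TCP position; "tcp_rot": TCP orientation; "wrist_force": force on the tool from outside, world axes, zero at the start; "wrist_torque": the same for the moment, N m; "grip_width": opening from 0.0 (shut) to 1.0 (fully open).
Only numpy, scipy, OpenCV 4.12 (cv2) and the standard library are available. Lean on these libraries where they do the work, as an engineer would, in place of code of your own. Each camera call takes 0.05 s, during which the arm holds its last target.

## Task

The riving knife (the upright steel plate behind the saw blade) has just been changed and still stands high in its open clamp. Push it straight down until it is fully seated, then reach down through the open throat of the saw table, press the clamp lever beside the blade fully down to lock the knife, and take your hand away. Do not touch the saw table, the edges of the throat or the blade; do not pull the knife or the lever up, and leave everything lying about where it is.

Things in the scene. Friction and masses are not known exactly. Their poses are not given: they have to be found in the camera images.
- saw_table: Cast aluminium top of a bench-top table saw, surface 300 mm above the bench. Its insert is out, so the throat is open: a 340 mm (x) by 104 mm (y) opening, edge 18 mm thick. Origin: throat centre at surface level; x to the saw's rear (away from the robot but for a small yaw), y left, z up. Table spans x -220..250, y +-270 mm; rails add 30 mm front and rear.
- fence_top (a point): Middle of the top of the rip fence, an aluminium bar 42 mm wide, 56 mm high and 500 mm long, fixed front to back on the saw table 205 mm to the right of the throat's centre line.
- blade: Steel saw blade, 210 mm across, 3 mm thick, upright in the saw's x-z plane, wound down so that its top is 12 mm below the table surface; it does not turn. Origin: its centre, at x -35, y +16, z -117 mm in the saw_table frame.
- knife_top (a point): Middle of the top edge of the riving knife, an upright steel plate 3 mm thick (saw's y), 40 mm wide (saw's x; flat of the top edge 20 mm) behind the blade, at x +90, y +16 mm in the saw_table frame. It slides straight down in its clamp: now 34 to 46 mm above the table surface; fully seated against its stop, 10 mm above it.
- riving_knife (a joint): How far the riving knife has been pushed down, in m: 0 to 0.012 at the start, 0.036 fully seated on its rigid stop; negative if drawn up. It slides against about 5 N of friction and stays where it is left.
- lever_pad (a point): Middle of the upper face of the pad (34 mm along x, 26 mm wide, 8 mm thick) ending the aluminium clamp lever, right of the blade. Hinge across the saw at x +85, y -28, z -36 mm (saw_table frame); lever points to the saw's front, pad centre 66 mm from the hinge. Unlocked: slopes up, pad centre from 5 mm above to 2 mm below the table surface. Locked: level, pad face at x +19, y -28, z -32 mm.
- clamp_lever (a joint): Angle of the clamp lever in rad: 0 to 0.12 at the start (raised, unlocked), 0.6 pressed fully down on its rigid stop (level, locked); negative if pulled up. It takes about 6 N at the pad and stays where it is left. Apart from blade, knife, clamp and lever, the space under the throat is empty for 60 mm.
- insert_plate: The saw's grey plastic throat insert plate, 334 x 98 x 6 mm, lying loose on the left of the saw table. Loose; origin on its underside. Not to be disturbed.
- arbor_spanner: Flat steel spanner, 240 mm long and 7 mm thick, lying on the saw table between the throat and the rip fence. Loose; origin on its underside. Not to be disturbed.
- folding_rule: Folded wooden rule with brass ends, 150 x 30 x 14 mm, lying on the saw table behind the throat. Loose; origin on its underside. Not to be disturbed.
- push_stick: Plywood push stick, about 370 mm long, 18 mm thick, lying on the bench to the right of the saw. Loose; origin on its underside. Not to be disturbed.
- try_square: Try square, wooden stock 120 mm, steel blade 190 mm, flat on the bench to the right of the saw. Loose; origin on its underside. Not to be disturbed.
- tape_measure: Yellow tape measure, 75 x 40 x 62 mm, on the bench to the left of the saw. Loose; origin on its underside. Not to be disturbed.
- offcut: Pine offcut, 160 x 70 x 32 mm, on the bench to the left of the saw. Loose; origin on its underside. Not to be disturbed.

How it is judged:
By the outcome, as a careful person would: the job done as asked, in the order asked, and still so for the second after the job is handed in, with the robot touching nothing.
It also fails if it takes over 40 s, if anything falls off the work surface, if the arm or the gripper's body presses on something with over 40 N, if the wrist force passes 120 N, or if a joint passes its speed limit or range.

## Working session

There is one attempt and no reset: what is moved stays moved. The work goes in short steps, Python scripts to look and compute and a shell command to move; the robot and the scene stay as the last step left them, time stands still between calls to the robot, and variables do not carry over. Pictures are saved under pics/ and viewed, and the job is handed in when it is done.

```bash
mkdir -p pics; ls; python3 - <<'E'
from station import r
import cv2,numpy as np
s=r.state();print({k:np.round(v,4).tolist() for k,v in s.items()}, r.grip_point_offset)
for n in ("scene","top","wrist"):
    p,d=r.capture(n); np.savez("pics/%s0.npz"%n,p=p,d=d)
    cv2.imwrite("pics/%s0.png"%n,p[:,:,::-1])
    c=r.camera_params(n);print(n,{k:np.round(v,4).tolist() for k,v in c.items()})
E
```

```text
pics
{'time_s': 0.0, 'q': [0.974, 0.2872, 1.5782, -0.0, 1.2786, -0.15], 'qd': [-0.001, -0.0005, -0.0005, -0.0004, 0.0001, -0.0007], 'effort': [0.0001, -40.5998, -29.2619, -0.0001, 0.0059, -0.0], 'eef_pos': [0.2913, 0.6082, 0.2299], 'tcp_rot': [0.2216, 0.9751, -0.0011, -0.0004], 'wrist_force': [0.5306, 0.7464, -0.9545], 'wrist_torque': [0.0063, -0.013, 0.0251], 'grip_width': 1.0046} -0.0187
scene {'fx': 398.8383, 'fy': 398.8383, 'cx': 254.7826, 'cy': 194.7518, 'extrinsics': [[0.7559, 0.5498, -0.3555, 1.0478], [0.6547, -0.6432, 0.3971, -0.5373], [-0.0104, -0.5329, -0.8461, 1.3366], [0.0, 0.0, 0.0, 1.0]]}
top {'fx': 391.6775, 'fy': 391.6775, 'cx': 252.0235, 'cy': 193.3161, 'extrinsics': [[-0.0092, -0.9977, 0.0667, 0.5032], [-0.9999, 0.0095, 0.004, -0.009], [-0.0046, -0.0667, -0.9978, 1.5865], [0.0, 0.0, 0.0, 1.0]]}
wrist {'fx': 269.0578, 'fy': 269.0578, 'cx': 254.6316, 'cy': 194.6272, 'mount': [[-0.0008, -0.9547, -0.2976, 0.0773], [1.0, -0.0006, -0.0009, 0.0], [0.0007, -0.2976, 0.9547, -0.1418], [0.0, 0.0, 0.0, 1.0]]}
```

View pics/top0.png

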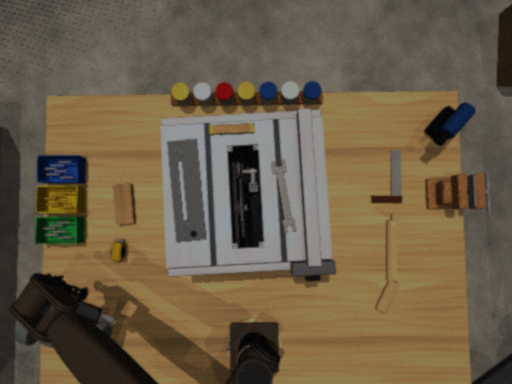

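View pics/scene0.png

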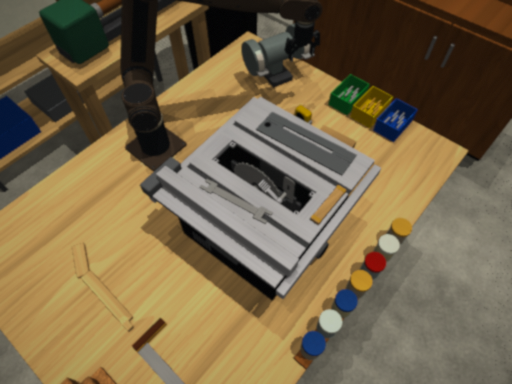

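View pics/wrist0.png

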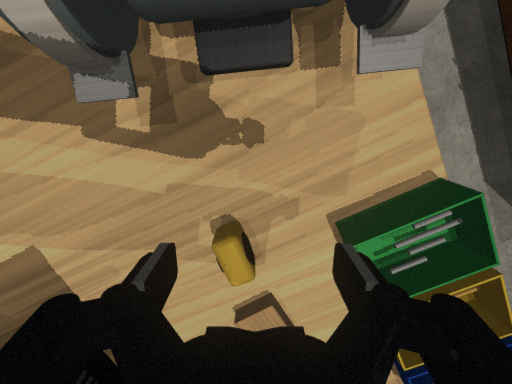

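The top view shows the throat at about x 229–263, y 145–247, with the knife and lever near (240–252, 165–190). The insert is on the left at (188,190), the spanner at (285,195) and the rule at (232,128). Next I'll measure these.

```bash
cat > h.py <<'E'
import numpy as np,cv2
from station import r
from scipy.spatial.transform import Rotation as R
def cloud(n,d,T=None):
    c=r.camera_params(n)
    v,u=np.mgrid[:d.shape[0],:d.shape[1]]
    P=np.stack([(u-c["cx"])/c["fx"]*d,(v-c["cy"])/c["fy"]*d,d],-1)
    if T is None: T=c["extrinsics"]
    T=np.array(T); return P@T[:3,:3].T+T[:3,3]
def wristT(s):
    T=np.eye(4);T[:3,:3]=R.from_quat(s["tcp_rot"]).as_matrix();T[:3,3]=s["eef_pos"]
    return T@np.array(r.camera_params("wrist")["mount"])
E
python3 - <<'E'
from h import *
for n in ("top","scene"):
    f=np.load("pics/%s0.npz"%n);p,d=f["p"],f["d"]
    W=cloud(n,d)
    tab=(abs(W[...,2]-.3)<.006)&(d>0)
    print(n,"table z",np.median(W[...,2][tab]),tab.sum())
    # throat: low pixels near
    hole=(W[...,2]<.285)&(d>0)&(abs(W[...,0]-.5)<.25)&(abs(W[...,1])<.15)
    hh=hole.astype(np.uint8)
    # use table mask complement: region surrounded
    k,l,st,ce=cv2.connectedComponentsWithStats((~tab).astype(np.uint8))
    for i in range(1,k):
        if st[i,4]>150:
            q=W[l==i]; print(st[i],np.round(np.median(q,0),3))
p=np.load("pics/top0.npz")["p"]
cv2.imwrite("pics/tc.png",cv2.resize(p[100:290,150:345,::-1],None,fx=4,fy=3.1,interpolation=cv2.INTER_CUBIC)[:600])
p=np.load("pics/scene0.npz")["p"]
cv2.imwrite("pics/sc.png",cv2.resize(p[120:240,190:350,::-1],None,fx=5,fy=5,interpolation=cv2.INTER_CUBIC))
E
```

```text
top table z 0.30070404701193154 14513
[     0      0    512    384 177152] [ 0.621 -0.056 -0.002]
[ 168  139   40  103 1433] [0.605 0.206 0.308]
[ 227  145   39  104 3166] [0.589 0.023 0.028]
scene table z 0.30053091546433963 13535
[     0      0    512    384 179079] [ 0.488  0.144 -0.001]
[ 259  112   95   63 1207] [0.615 0.209 0.307]
[ 212  141  103   73 2673] [0.55  0.049 0.208]
```

View pics/sc.png

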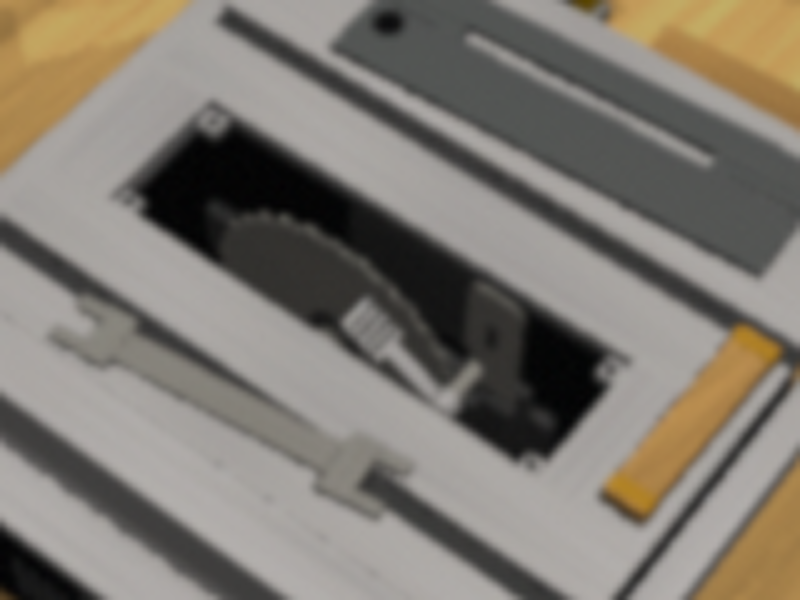

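View pics/tc.png

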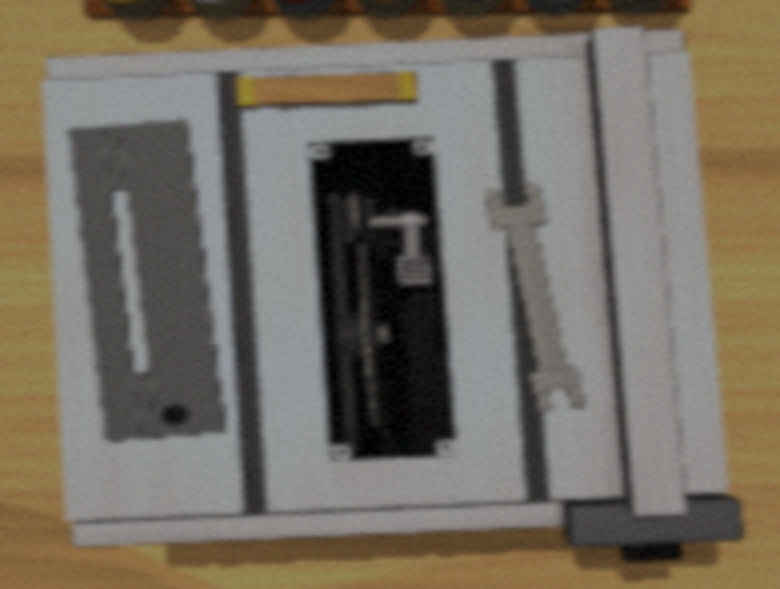

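```bash
python3 - <<'E'
from h import *
for n,seed in (("top",(247,200)),("scene",(240,170))):
    f=np.load("pics/%s0.npz"%n);p,d=f["p"],f["d"]
    c=r.camera_params(n);T=np.array(c["extrinsics"])
    W=cloud(n,d)
    tab=(abs(W[...,2]-.3)<.006)&(d>0)
    k,l,st,ce=cv2.connectedComponentsWithStats((~tab).astype(np.uint8))
    m=(l==l[seed[1],seed[0]])
    v,u=np.nonzero(m)
    ray=np.stack([(u-c["cx"])/c["fx"],(v-c["cy"])/c["fy"],np.ones(len(u))],-1)@T[:3,:3].T
    t=(0.3-T[2,3])/ray[:,2];P=T[:3,3]+ray*t[:,None]
    P=P[:,:2].astype(np.float32)
    # restrict to bulk
    rect=cv2.minAreaRect(P);print(n,m.sum(),rect)
    print(np.round(cv2.boxPoints(rect),4).tolist())
    # knife points: above .31 within throat area; lever
    z=W[...,2]
    k=m&(z>.312)&(z<.37);print("knife",k.sum(),np.round(W[k],3)[:40].tolist())
    # lever-ish: z .25-.31
    k=m&(z>.285)&(z<.312);print("near",k.sum(),np.round(W[k],3)[:60].tolist())
E
```

```text
top 3166 ((0.5822597742080688, 0.017830107361078262), (0.3405485153198242, 0.10868943482637405), 2.8177969455718994)
[[0.40950000286102295, 0.06369999796152115], [0.414900004863739, -0.04479999840259552], [0.7549999952316284, -0.02810000069439411], [0.7497000098228455, 0.08049999922513962]]
knife 15 [[0.688, 0.04, 0.338], [0.69, 0.038, 0.323], [0.684, 0.04, 0.343], [0.686, 0.037, 0.327], [0.681, 0.037, 0.339], [0.678, 0.037, 0.339], [0.675, 0.037, 0.337], [0.671, 0.037, 0.342], [0.668, 0.037, 0.341], [0.665, 0.037, 0.34], [0.661, 0.037, 0.343], [0.658, 0.037, 0.343], [0.656, 0.037, 0.337], [0.653, 0.037, 0.333], [0.651, 0.038, 0.326]]
near 167 [[0.749, 0.051, 0.308], [0.752, 0.035, 0.293], [0.752, 0.025, 0.29], [0.752, 0.022, 0.291], [0.751, 0.018, 0.293], [0.753, 0.012, 0.287], [0.752, 0.008, 0.29], [0.753, 0.005, 0.287], [0.753, 0.002, 0.286], [0.753, -0.005, 0.285], [0.752, -0.009, 0.287], [0.752, -0.012, 0.287], [0.752, -0.019, 0.288], [0.751, -0.025, 0.294], [0.749, 0.072, 0.292], [0.75, 0.069, 0.287], [0.749, 0.065, 0.292], [0.749, 0.062, 0.29], [0.749, 0.058, 0.292], [0.75, 0.
[... 2808 characters left out ...]
.287], [0.44, 0.067, 0.294], [0.41, 0.04, 0.29], [0.418, 0.051, 0.286], [0.425, 0.048, 0.294], [0.423, 0.055, 0.287], [0.437, 0.065, 0.287], [0.438, 0.069, 0.285], [0.441, 0.07, 0.286], [0.41, 0.03, 0.293], [0.41, 0.034, 0.29], [0.447, 0.069, 0.287], [0.452, 0.069, 0.291], [0.41, 0.025, 0.294], [0.41, 0.03, 0.288], [0.458, 0.067, 0.292], [0.461, 0.068, 0.293], [0.408, 0.022, 0.289], [0.411, 0.024, 0.289], [0.459, 0.066, 0.289], [0.46, 0.07, 0.285], [0.465, 0.069, 0.29], [0.409, 0.017, 0.289], [0.41, 0.02, 0.287], [0.465, 0.068, 0.286], [0.471, 0.067, 0.292], [0.409, 0.007, 0.294], [0.409, 0.011, 0.29], [0.411, 0.014, 0.288], [0.475, 0.067, 0.29], [0.477, 0.071, 0.288], [0.411, 0.004, 0.293]]
```

Both cameras agree: throat centre at (0.582, 0.018), yaw about 2.85°, table surface 0.300. The knife measures (0.671, 0.039, 0.342), as expected from the geometry given. I'll raise the arm and shut the jaws first, then swing over.

```bash
cat >> h.py <<'E'
C=np.array([.582,.018,.300]);YAW=np.radians(2.87)
def S(x,y,z): # saw mm -> world
    return C+R.from_euler('z',YAW).apply(np.array([x,y,z])/1000)
def go(target,yaw=YAW):
    s=r.state();Rt=R.from_quat(s["tcp_rot"])
    y=np.array([np.cos(yaw),np.sin(yaw),0]);z=np.array([0,0,-1.]);x=np.cross(y,z)
    Rg=R.from_matrix(np.stack([x,y,z],1))
    print("t",round(s["time_s"],2),"pos",np.round(s["eef_pos"],4),"saw mm",np.round(R.from_euler('z',-YAW).apply(s["eef_pos"]-C)*1000,1),"F",np.round(s["wrist_force"],1),"grip",round(s["grip_width"],2))
    print("shift",np.round(Rt.inv().apply(target-s["eef_pos"]),4),"rot",np.round((Rt.inv()*Rg).as_rotvec(degrees=True),2))
E
python3 -m creep '[0,0,-0.04,0,0,0,1,0,0,-0.08,0,0,0,1,0,0,-0.12,0,0,0,1,0,0,-0.16,0,0,0,1,0,0,-0.20,0,0,0,1]' 30
python3 - <<'E'
from h import *
go(S(90,16,110))
E
```

```text
time_s: 0.57
eef_pos: [0.2912, 0.6083, 0.4317]
tcp_rot: [0.222, 0.975, -0.001, -0.0]
wrist_force: [0.3, 1.2, -0.3]
grip_width: 0.302
t 0.57 pos [0.2912 0.6083 0.4317] saw mm [-260.8  604.1  131.7] F [ 0.3  1.2 -0.3] grip 0.3
shift [-0.5887 -0.3497  0.0224] rot [-1.500e-01  6.000e-02  6.154e+01]
```

```bash

python3 -m creep '[-0.03,-0.018,0,0,0,3.2,1,-0.062,-0.037,0,0,0,6.5,1,-0.094,-0.056,0,0,0,10,1,-0.126,-0.075,0,0,0,13.5,1,-0.158,-0.094,0,0,0,17,1]'
python3 - <<'E'
from h import *
go(S(90,16,110))
E
```

```text
time_s: 0.98
eef_pos: [0.3936, 0.4537, 0.4315]
tcp_rot: [0.364, 0.931, -0.002, -0.0]
wrist_force: [0.8, 0.2, 0.1]
grip_width: 0.003
t 0.98 pos [0.3936 0.4537 0.4315] saw mm [-166.4  444.6  131.5] F [0.8 0.2 0.1] grip 0.0
shift [-0.4856 -0.1166  0.022 ] rot [-0.16  0.09 44.39]
```

```bash

python3 -m creep '[-0.036,-0.009,0,0,0,4,1,-0.072,-0.018,0,0,0,8,1,-0.108,-0.027,0,0,0,12,1,-0.144,-0.036,0,0,0,16,1,-0.18,-0.045,0,0,0,20,1]'
python3 - <<'E'
from h import *
go(S(90,16,110))
E
```

```text
time_s: 1.4
eef_pos: [0.4958, 0.2969, 0.4313]
tcp_rot: [0.522, 0.853, -0.002, -0.0]
wrist_force: [-0.3, 0.7, 0.8]
grip_width: -0.003
t 1.4 pos [0.4958 0.2969 0.4313] saw mm [-72.2 282.8 131.3] F [-0.3  0.7  0.8] grip -0.0
shift [-0.3098  0.0386  0.0216] rot [-0.17  0.11 24.2 ]
```

```bash

python3 -m creep '[-0.036,0.005,0,0,0,3,1,-0.072,0.009,0,0,0,6,1,-0.108,0.013,0,0,0,9,1,-0.144,0.018,0,0,0,12,1,-0.18,0.022,0,0,0,15,1]'
python3 - <<'E'
from h import *
go(S(90,16,110))
E
```

```text
time_s: 1.82
eef_pos: [0.5979, 0.1449, 0.4311]
tcp_rot: [0.63, 0.777, -0.002, -0.0]
wrist_force: [0.8, -0.3, 0.2]
grip_width: 0.004
t 1.82 pos [0.5979 0.1449 0.4311] saw mm [ 22.3 126.  131.1] F [ 0.8 -0.3  0.2] grip 0.0
shift [-0.1192  0.0497  0.0212] rot [-0.18  0.13  9.05]
```

```bash

python3 -m creep '[-0.03,0.012,0.005,0,0,3,1,-0.06,0.025,0.01,0,0,6,1,-0.09,0.038,0.015,-0.1,0.1,9,1,-0.119,0.05,0.021,-0.18,0.13,9,1,-0.119,0.05,0.021,-0.18,0.13,9,1]'
python3 - <<'E'
from h import *
s=r.state();p,d=r.capture("wrist")
go(S(90,16,60))
cv2.imwrite("pics/w1.png",p[:,:,::-1]);W=cloud("wrist",d,wristT(s));np.savez("pics/w1.npz",p=p,W=W)
E
```

```text
time_s: 2.23
eef_pos: [0.6729, 0.0336, 0.4061]
tcp_rot: [0.691, 0.723, -0.002, -0.001]
wrist_force: [-1.1, 0.4, -1.1]
grip_width: 0.0
t 2.28 pos [0.672 0.036 0.407] saw mm [ 90.8  13.5 107. ] F [-1.2  0.2 -0.9] grip 0.0
shift [ 0.0025 -0.0005  0.047 ] rot [-0.27 -0.03 -0.18]
```

View pics/w1.png

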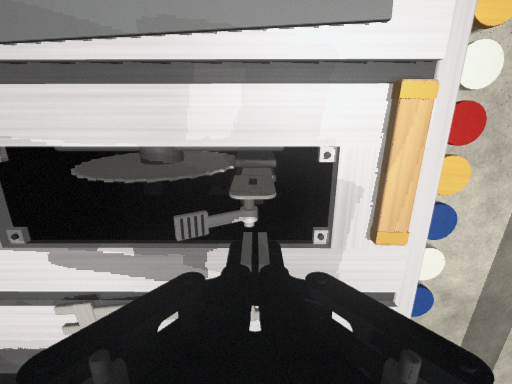

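The wrist view shows the knife's top edge at about (253,195), the lever pad at (192,225) and the shut fingertips at (256,245). I'll convert these to the saw frame.

```bash
python3 - <<'E'
from h import *
W=np.load("pics/w1.npz")["W"]
Q=R.from_euler('z',-YAW).apply((W.reshape(-1,3)-C))*1000
Q=Q.reshape(W.shape)
v,u=np.mgrid[:384,:512]
k=(Q[...,2]>25)&(Q[...,2]<60)&(u>215)&(u<290)&(v<222)&(v>150)
q=Q[k];print("knife",k.sum(),q.min(0).round(1),q.max(0).round(1),np.median(q,0).round(1))
t=q[q[:,2]>q[:,2].max()-4];print("top",np.median(t,0).round(1),t.min(0).round(1),t.max(0).round(1),np.percentile(q[:,1],[5,25,50,75,95]))
k=(v>211)&(v<238)&(u>175)&(u<208)&(Q[...,2]>-40)
q=Q[k];print("pad",k.sum(),np.percentile(q,[3,50,97],axis=0).round(1))
A=np.c_[q[:,0],np.ones(len(q))];print(np.linalg.lstsq(A,q[:,2],rcond=None)[0])
for nm,k in (("table",(v>85)&(v<135)&(u>50)&(u<350)),):
    print(nm,np.median(Q[...,2][k]))
# edges: along columns, transition from table to deep
for u0 in (60,130,300): 
    col=Q[:,u0]; ok=abs(col[:,2])<6
    vv=[i for i in range(100,275) if ok[i]]
    print(u0,[np.round(col[i],1).tolist() for i in vv if (not ok[i+1]) or (not ok[i-1])])
for v0 in (170,190,):
    row=Q[v0]; ok=abs(row[:,2])<6
    print(v0,[np.round(row[i],1).tolist() for i in range(1,400) if ok[i] and ((not ok[i+1]) or (not ok[i-1]))])
E
```

```text
knife 374 [68.3 19.  25. ] [107.5  22.6  40.9] [88.  21.9 36. ]
top [87.2 21.  39.3] [71.6 19.  37. ] [104.4  22.5  40.9] [19.63452087 20.91144417 21.9159623  22.12073507 22.32876197]
pad 772 [[ 13.4 -33.5  -8.3]
 [ 26.5 -20.9  -0.1]
 [ 40.2 -10.    7.1]]
[  1.07908389 -27.21902249]
table -0.8109350699561646
60 [[-89.3, 57.4, -1.3], [-114.6, -45.9, -4.5], [-117.3, -72.9, 0.3], [-118.5, -75.9, -0.4]]
130 [[-24.6, 57.0, -1.3], [-41.7, -46.8, -5.8]]
300 [[131.6, 57.3, -0.4], [137.1, -47.4, -5.9]]
170 [[167.7, 32.9, -4.9], [207.4, 35.1, 5.8]]
190 [[167.6, 12.9, -5.3], [206.9, 15.6, 4.5]]
```

```bash
python3 - <<'E'
from h import *
s=r.state();p,d=r.capture("wrist")
W=cloud("wrist",d,wristT(s))
go(S(90,16,60))
Q=R.from_euler('z',-YAW).apply((W.reshape(-1,3)-C))*1000
Q=Q.reshape(W.shape)
for u0 in (60,100,130,300): 
    col=Q[:,u0]; ok=abs(col[:,2])<6
    print(u0,[np.round(col[i],1).tolist() for i in range(100,275) if ok[i] and (not ok[i+1] or not ok[i-1])])
v,u=np.mgrid[:384,:512]
k=(Q[...,2]>25)&(Q[...,2]<60)&(u>215)&(u<290)&(v<222)&(v>150)
q=Q[k];t=q[q[:,2]>q[:,2].max()-4];print("top",np.median(t,0).round(1))
for v0 in (170,190,):
    row=Q[v0]; ok=abs(row[:,2])<6
    print(v0,[np.round(row[i],1).tolist() for i in range(1,400) if ok[i] and ((not ok[i+1]) or (not ok[i-1]))])
# finger tips seen
k=(v>225)&(v<300)&(u>215)&(u<300)&(Q[...,2]>60)
print("tips",np.percentile(Q[k],[1,5,50,95,99],axis=0).round(1))
E
```

```text
t 2.33 pos [0.6715 0.0377 0.4084] saw mm [ 90.3  15.2 108.4] F [-0.6 -0.6 -0.2] grip -0.0
shift [ 0.0008 -0.0002  0.0484] rot [-0.18 -0.05 -0.07]
60 [[-84.4, 88.0, -0.8], [-84.6, 86.3, -0.6], [-91.4, 57.8, -1.3], [-116.3, -46.1, -4.1]]
100 [[-54.3, 57.7, -1.5], [-74.3, -46.5, -4.7]]
130 [[-26.6, 57.5, -2.0], [-42.2, -47.1, -3.5]]
300 [[131.1, 57.1, -1.1], [136.4, -47.8, -4.6]]
top [87.1 20.9 39.6]
170 [[167.8, 35.7, -4.0], [207.6, 37.4, 4.5]]
190 [[167.6, 15.8, -4.2], [207.3, 18.3, 4.7]]
tips [[ 75.7   9.4 112.1]
 [ 77.4  17.3 117.3]
 [ 90.4  25.5 150.7]
 [103.3  30.9 173.2]
 [107.3  31.6 174.9]]
```

```bash
python3 - <<'E'
from h import *
go(S(90,16,60))
p,d=r.capture("scene");W=cloud("scene",d)
Q=R.from_euler('z',-YAW).apply((W.reshape(-1,3)-C))*1000;Q=Q.reshape(W.shape)
np.savez("pics/s1.npz",p=p,Q=Q)
cv2.imwrite("pics/s1.png",cv2.resize(p[60:240,170:380,::-1],None,fx=3.8,fy=3.3,interpolation=cv2.INTER_CUBIC)[:600])
k=(Q[...,2]>100)&(Q[...,2]<135)&(abs(Q[...,0]-90)<60)&(abs(Q[...,1]-16)<60)
q=Q[k];print(k.sum(),np.percentile(q,[1,10,50,90,99],axis=0).round(1))
for lo in range(100,185,10):
    k=(Q[...,2]>lo)&(Q[...,2]<lo+10)&(abs(Q[...,0]-90)<100)&(abs(Q[...,1]-16)<60)
    if k.sum()>3: print(lo,k.sum(),np.percentile(Q[k],[2,50,98],axis=0).round(1).tolist())
E
```

```text
t 2.33 pos [0.6715 0.0377 0.4084] saw mm [ 90.3  15.2 108.4] F [-0.6 -0.6 -0.2] grip -0.0
shift [ 0.0008 -0.0002  0.0484] rot [-0.18 -0.05 -0.07]
47 [[ 76.2   1.3 109.1]
 [ 79.3   3.1 114.7]
 [ 93.7   5.5 123.6]
 [102.8   9.3 132. ]
 [103.7  17.6 134.6]]
110 10 [[76.6, 2.3, 111.7], [88.3, 4.5, 116.5], [97.7, 8.7, 120.0]]
120 26 [[78.7, 1.4, 120.1], [96.0, 5.7, 123.7], [103.7, 17.6, 127.8]]
130 19 [[76.4, 2.2, 130.8], [91.8, 6.3, 134.7], [103.7, 11.0, 139.5]]
140 16 [[85.2, 0.8, 140.8], [94.6, 4.2, 145.1], [102.6, 8.9, 149.5]]
150 39 [[59.7, 0.1, 151.3], [86.3, 2.6, 156.5], [119.5, 16.0, 159.8]]
160 67 [[53.5, 0.4, 160.1], [105.4, 3.2, 165.0], [127.0, 21.7, 169.6]]
170 53 [[46.4, -3.0, 170.2], [86.2, 2.8, 176.3], [133.3, 21.7, 179.7]]
180 71 [[36.9, -4.4, 180.3], [84.0, 2.0, 184.6], [142.0, 14.0, 189.7]]
```

View pics/s1.png

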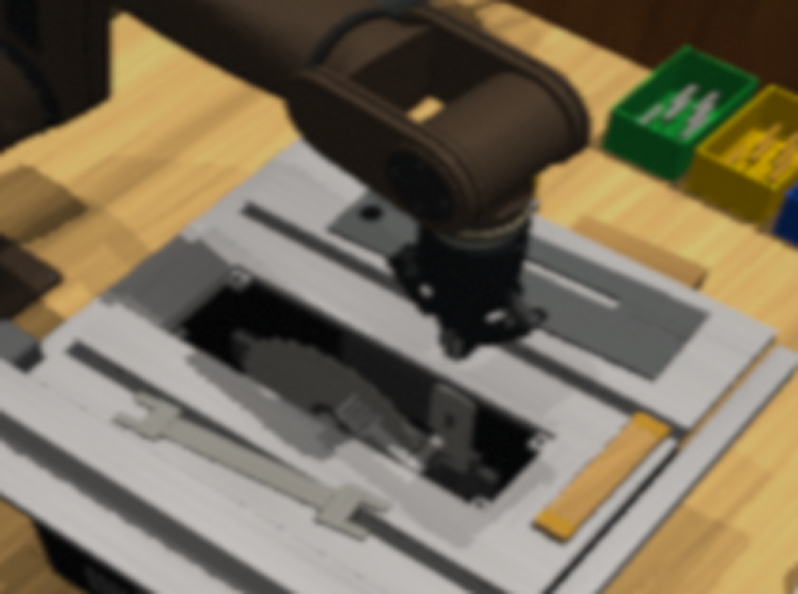

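The scene depth puts the finger's right face at y ≈ 4.5 mm against 4.2 expected, so the fixed-camera frame agrees with the TCP. The wrist camera has a bias of a few mm. Now descending on the knife.

```bash

python3 -m creep '[0,0,0.015,0,0,0,1,0,0,0.03,0,0,0,1,0,0,0.045,0,0,0,1,0,0,0.054,0,0,0,1,0,0,0.058,0,0,0,1]'
python3 - <<'E'
from h import *
go(S(90,17,10))
E
```

```text
time_s: 2.8
eef_pos: [0.6701, 0.0403, 0.3501]
tcp_rot: [0.688, 0.725, -0.001, -0.002]
wrist_force: [-0.0, -0.2, -0.1]
grip_width: -0.001
t 2.8 pos [0.6701 0.0403 0.3501] saw mm [89.1 17.8 50.1] F [-0.  -0.2 -0.1] grip -0.0
shift [-0.0009  0.001   0.0401] rot [-0.21 -0.07  0.12]
```

```bash

python3 -m creep '[0,0.001,0.006,0,0,0,1,0,0.001,0.012,0,0,0,1,0,0.001,0.018,0,0,0,1,0,0.001,0.024,0,0,0,1,0,0.001,0.03,0,0,0,1]'
python3 - <<'E'
from h import *
go(S(90,17,10))
E
```

```text
time_s: 3.22
eef_pos: [0.6713, 0.0412, 0.3218]
tcp_rot: [0.688, 0.725, 0.0, -0.001]
wrist_force: [-1.0, 3.2, 5.7]
grip_width: -0.004
t 3.22 pos [0.6713 0.0412 0.3218] saw mm [90.3 18.7 21.8] F [-1.   3.2  5.7] grip -0.0
shift [-0.0017 -0.0003  0.0118] rot [-0.06 -0.15  0.14]
```

```bash

python3 -m creep '[0,0,0.003,0,0,0,1,0,0,0.006,0,0,0,1,0,0,0.009,0,0,0,1]'
python3 -m creep '[0,0,0.001,0,0,0,1,0,0,0.002,0,0,0,1,0,0,0.003,0,0,0,1]'
python3 - <<'E'
from h import *
go(S(90,17,10))
E
```

```text
time_s: 3.47
eef_pos: [0.6713, 0.0413, 0.3134]
tcp_rot: [0.688, 0.725, 0.001, -0.001]
wrist_force: [-1.3, 1.3, 4.3]
grip_width: -0.001
time_s: 3.72
eef_pos: [0.6713, 0.0412, 0.3104]
tcp_rot: [0.688, 0.725, 0.001, -0.001]
wrist_force: [-1.5, 1.0, 4.8]
grip_width: 0.0
t 3.72 pos [0.6713 0.0412 0.3104] saw mm [90.3 18.7 10.4] F [-1.5  1.   4.8] grip 0.0
shift [-0.0017 -0.0003  0.0004] rot [-0.03 -0.16  0.14]
```

```bash

python3 -m creep '[0,0,0.001,0,0,0,1,0,0,0.001,0,0,0,1]'
python3 -m creep '[0,0,0.001,0,0,0,1,0,0,0.001,0,0,0,1]'
python3 -m creep '[0,0,0.001,0,0,0,1,0,0,0.001,0,0,0,1]'
```

```text
time_s: 3.88
eef_pos: [0.6713, 0.0412, 0.31]
tcp_rot: [0.688, 0.725, 0.001, -0.001]
wrist_force: [-3.0, 1.5, 5.3]
grip_width: 0.002
time_s: 4.05
eef_pos: [0.6713, 0.0412, 0.31]
tcp_rot: [0.688, 0.725, 0.001, -0.001]
wrist_force: [-2.7, 2.5, 5.9]
grip_width: -0.003
time_s: 4.22
eef_pos: [0.6713, 0.0412, 0.31]
tcp_rot: [0.688, 0.725, 0.001, -0.001]
wrist_force: [-2.2, 0.7, 6.5]
grip_width: 0.0
```

```bash

python3 -m creep '[0,0,0.002,0,0,0,1,0,0,0.003,0,0,0,1,0,0,0.004,0,0,0,1]'
python3 -m creep '[0,0,0.004,0,0,0,1,0,0,0.006,0,0,0,1,0,0,0.006,0,0,0,1]'
```

```text
time_s: 4.47
eef_pos: [0.6714, 0.0412, 0.3098]
tcp_rot: [0.688, 0.725, 0.002, 0.0]
wrist_force: [-5.9, 1.3, 13.8]
grip_width: 0.002
time_s: 4.72
eef_pos: [0.6715, 0.0412, 0.3097]
tcp_rot: [0.688, 0.726, 0.003, 0.002]
wrist_force: [-8.6, 1.8, 16.8]
grip_width: -0.003
```

The knife holds 17 N without moving, with its top at z 0.310, so it's seated. Retracting and looking again.

```bash

python3 -m creep '[0,0,-0.01,0,0,0,1,0,0,-0.02,0,0,0,1,0,0,-0.035,0,0,0,1,0,0,-0.05,0,0,0,1,0,0,-0.06,0,0,0,1]'
python3 -m creep '[0,0,-0.015,0,0,0,1,0,0,-0.02,0,0,0,1,0,0,-0.02,0,0,0,1]'
python3 - <<'E'
from h import *
s=r.state();p,d=r.capture("wrist");W=cloud("wrist",d,wristT(s))
cv2.imwrite("pics/w2.png",p[:,:,::-1])
Q=R.from_euler('z',-YAW).apply((W.reshape(-1,3)-C))*1000;Q=Q.reshape(W.shape);np.savez("pics/w2.npz",Q=Q)
go(S(19,-27,70))
E
```

```text
time_s: 5.13
eef_pos: [0.6716, 0.0407, 0.3705]
tcp_rot: [0.688, 0.725, 0.003, 0.003]
wrist_force: [0.2, -0.4, 0.1]
grip_width: -0.003
time_s: 5.38
eef_pos: [0.6721, 0.0404, 0.3922]
tcp_rot: [0.688, 0.725, 0.004, 0.004]
wrist_force: [0.2, -0.7, 0.0]
grip_width: 0.003
t 5.43 pos [0.6717 0.0405 0.3907] saw mm [90.8 18.  90.7] F [-0.3 -0.6 -0.2] grip -0.0
shift [-0.0448 -0.0721  0.0201] rot [0.52 0.   0.14]
```

View pics/w2.png

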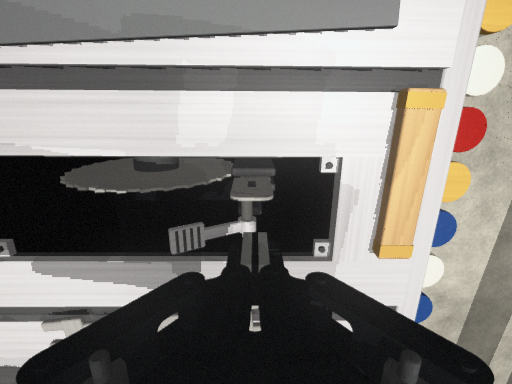

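```bash
python3 - <<'E'
import numpy as np
Q=np.load("pics/w2.npz")["Q"];v,u=np.mgrid[:384,:512]
k=(v>175)&(v<198)&(u>236)&(u<272)&(Q[...,2]>-60);print("knife",np.percentile(Q[k],[5,50,99],axis=0).round(1))
k=(v>90)&(v<140)&(u>50)&(u<350);print("table",np.median(Q[k][:,2]))
k=(v>224)&(v<252)&(u>168)&(u<205)&(Q[...,2]>-40);print("pad",np.percentile(Q[k],[3,50,97],axis=0).round(1))
for u0 in (60,130,300):
    c=Q[:,u0];ok=abs(c[:,2])<6;print([c[i].round(1).tolist() for i in range(110,285) if ok[i] and (not ok[i+1] or not ok[i-1])])
E
```

```text
knife [[ 75.2  21.7 -55.3]
 [ 90.3  22.1 -19.9]
 [107.3  22.5   9.7]]
table -0.8041699210856179
pad [[ 11.9 -34.   -8.3]
 [ 25.6 -21.2   0.2]
 [ 40.3 -10.2   7.2]]
[[-78.4, 57.4, -1.5], [-102.9, -46.0, -5.1]]
[[-17.8, 57.4, -1.5], [-33.8, -46.7, -5.7]]
[[130.6, 56.6, -0.6], [136.8, -47.2, -5.2], [137.1, -67.5, -0.7]]
```

```bash

python3 -m creep '[-0.01,-0.016,0,0.1,0,0,1,-0.022,-0.036,0,0.2,0,0,1,-0.034,-0.056,0,0.4,0,0,1,-0.045,-0.072,0.01,0.5,0,0.1,1,-0.045,-0.072,0.02,0.5,0,0.1,1]'
python3 -m creep '[0,0,0,0,0,0,1]'
python3 - <<'E'
from h import *
go(S(19,-27,-32))
E
```

```text
time_s: 5.85
eef_pos: [0.6006, -0.0098, 0.3694]
tcp_rot: [0.69, 0.724, -0.001, 0.0]
wrist_force: [0.6, 1.0, 0.9]
grip_width: 0.001
time_s: 5.93
eef_pos: [0.5994, -0.0099, 0.3655]
tcp_rot: [0.69, 0.724, -0.002, -0.002]
wrist_force: [-0.0, 0.0, -0.9]
grip_width: 0.001
t 5.93 pos [ 0.5994 -0.0099  0.3655] saw mm [ 16.  -28.7  65.5] F [-0.   0.  -0.9] grip 0.0
shift [0.0016 0.0035 0.0975] rot [-0.32 -0.03 -0.14]
```

```bash

python3 -m creep '[0.001,0.002,0.012,-0.1,0,0,1,0.0015,0.0035,0.024,-0.2,0,0,1,0.0015,0.0035,0.036,-0.3,0,-0.1,1,0.0015,0.0035,0.042,-0.3,0,-0.1,1,0.0015,0.0035,0.044,-0.3,0,-0.1,1]'
python3 - <<'E'
from h import *
go(S(19,-27,-32))
p,d=r.capture("scene")
cv2.imwrite("pics/s2.png",cv2.resize(p[60:240,170:380,::-1],None,fx=3.8,fy=3.3,interpolation=cv2.INTER_CUBIC)[:600])
E
```

```text
time_s: 6.35
eef_pos: [0.6021, -0.0077, 0.3185]
tcp_rot: [0.689, 0.725, -0.001, -0.002]
wrist_force: [0.9, -0.3, 0.1]
grip_width: 0.002
t 6.35 pos [ 0.6021 -0.0077  0.3185] saw mm [ 18.8 -26.7  18.5] F [ 0.9 -0.3  0.1] grip 0.0
shift [-0.0004  0.0005  0.0505] rot [-0.26 -0.09 -0.  ]
```

View pics/s2.png

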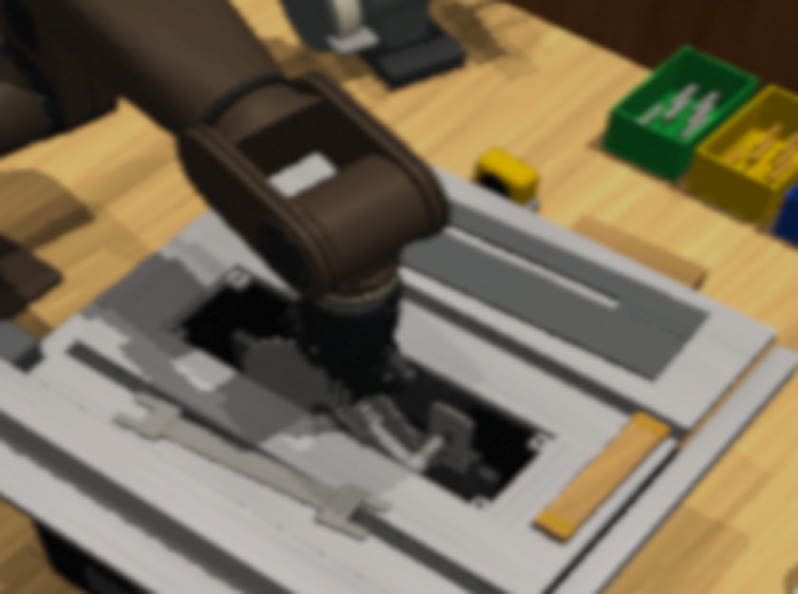

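The fingertips stand just above the front part of the lever pad, clear of the throat edge, and the knife is low. Next I press down gently.

```bash

python3 -m creep '[0,0,0.005,0,0,0,1,0,0,0.01,0,0,0,1,0,0,0.015,0,0,0,1,0,0,0.02,0,0,0,1,0,0,0.025,0,0,0,1]'
python3 - <<'E'
from h import *
go(S(19,-27,-32))
E
```

```text
time_s: 6.82
eef_pos: [0.6029, -0.008, 0.297]
tcp_rot: [0.689, 0.725, 0.0, 0.0]
wrist_force: [-1.1, 0.3, 6.3]
grip_width: 0.0
t 6.82 pos [ 0.6029 -0.008   0.297 ] saw mm [ 19.6 -27.   -3. ] F [-1.1  0.3  6.3] grip 0.0
shift [ 0.     -0.0006  0.029 ] rot [ 0.02 -0.01 -0.01]
```

```bash

python3 -m creep '[0,-0.001,0.006,0,0,0,1,0,-0.001,0.011,0,0,0,1,0,-0.001,0.016,0,0,0,1,0,-0.001,0.02,0,0,0,1,0,-0.001,0.024,0,0,0,1]'
python3 - <<'E'
from h import *
go(S(19,-27,-32))
E
```

```text
time_s: 7.23
eef_pos: [0.602, -0.0083, 0.2753]
tcp_rot: [0.689, 0.725, 0.0, 0.001]
wrist_force: [-3.2, 0.6, 6.3]
grip_width: 0.005
t 7.23 pos [ 0.602  -0.0083  0.2753] saw mm [ 18.7 -27.2 -24.7] F [-3.2  0.6  6.3] grip 0.01
shift [0.0002 0.0003 0.0073] rot [ 0.1   0.05 -0.01]
```

```bash

python3 -m creep '[0,0,0.002,0,0,0,1,0,0,0.004,0,0,0,1,0,0,0.006,0,0,0,1,0,0,0.008,0,0,0,1,0,0,0.008,0,0,0,1]'
python3 -m creep '[0,0,0.001,0,0,0,1,0,0,0.002,0,0,0,1,0,0,0.003,0,0,0,1]'
python3 - <<'E'
from h import *
go(S(19,-27,-32))
E
```

```text
time_s: 7.65
eef_pos: [0.6016, -0.0083, 0.2682]
tcp_rot: [0.689, 0.725, -0.0, 0.001]
wrist_force: [-3.4, -0.8, 3.2]
grip_width: -0.001
time_s: 7.9
eef_pos: [0.6016, -0.0084, 0.2679]
tcp_rot: [0.689, 0.725, 0.0, 0.001]
wrist_force: [-6.2, 1.5, 12.2]
grip_width: -0.001
t 7.9 pos [ 0.6016 -0.0084  0.2679] saw mm [ 18.3 -27.3 -32.1] F [-6.2  1.5 12.2] grip -0.0
shift [ 0.0003  0.0007 -0.0001] rot [0.1  0.1  0.01]
```

```bash

python3 -m creep '[0,0,0.004,0,0,0,1,0,0,0.006,0,0,0,1,0,0,0.007,0,0,0,1]'
python3 -m creep '[0,0,-0.003,0,0,0,1,0,0,-0.008,0,0,0,1,0,0,-0.014,0,0,0,1,0,0,-0.02,0,0,0,1,0,0,-0.03,0,0,0,1]'
python3 - <<'E'
from h import *
go(S(19,-27,150))
E
```

```text
time_s: 8.15
eef_pos: [0.6018, -0.0084, 0.2676]
tcp_rot: [0.689, 0.725, 0.0, 0.002]
wrist_force: [-11.8, 1.1, 23.5]
grip_width: -0.001
time_s: 8.57
eef_pos: [0.6011, -0.0082, 0.296]
tcp_rot: [0.689, 0.725, -0.001, 0.001]
wrist_force: [0.7, 0.0, -0.1]
grip_width: -0.0
t 8.57 pos [ 0.6011 -0.0082  0.296 ] saw mm [ 17.7 -27.2  -4. ] F [ 0.7  0.  -0.1] grip -0.0
shift [-1.00e-04  1.30e-03 -1.54e-01] rot [0.03 0.11 0.03]
```

```bash

python3 -m creep '[0,0,-0.02,0,0,0,1,0,0,-0.045,0,0,0,1,0,0,-0.075,0,0,0,1,0,0,-0.1,0,0,0,1,0,0,-0.12,0,0,0,1]'
python3 -m creep '[0,0,0,0,0,0,1,0,0,0,0,0,0,1,0,0,0,0,0,0,1]'
python3 - <<'E'
from h import *
s=r.state();p,d=r.capture("wrist");W=cloud("wrist",d,wristT(s))
cv2.imwrite("pics/w3.png",p[:,:,::-1])
Q=R.from_euler('z',-YAW).apply((W.reshape(-1,3)-C))*1000;Q=Q.reshape(W.shape);np.savez("pics/w3.npz",Q=Q)
p,d=r.capture("scene");cv2.imwrite("pics/s3.png",p[:,:,::-1])
E
```

```text
time_s: 8.98
eef_pos: [0.6013, -0.0081, 0.4189]
tcp_rot: [0.689, 0.725, 0.0, 0.002]
wrist_force: [0.7, 0.3, 0.4]
grip_width: 0.0
time_s: 9.23
eef_pos: [0.6011, -0.008, 0.4173]
tcp_rot: [0.689, 0.725, -0.0, 0.001]
wrist_force: [-0.2, -0.2, 0.1]
grip_width: 0.005
```

View pics/w3.png

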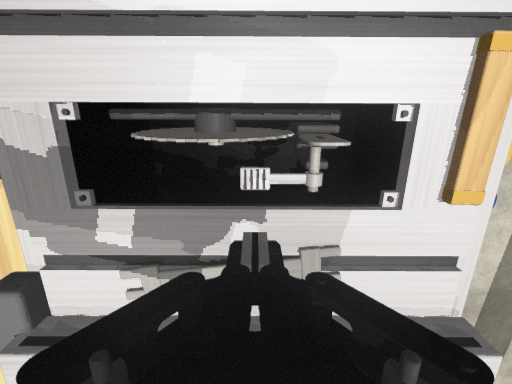

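View pics/s3.png

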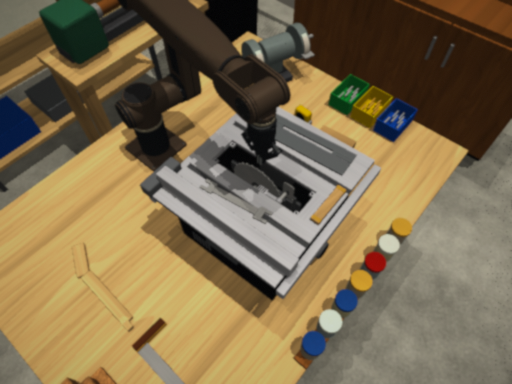

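The lever lies level, with its pad at about (255,178), and the knife is low at (325,140). Everything else is undisturbed. One depth check of the pad and knife, then I'll hand in.

```bash
python3 - <<'E'
from h import *
Q=np.load("pics/w3.npz")["Q"];v,u=np.mgrid[:384,:512]
k=(v>168)&(v<188)&(u>243)&(u<268);print("pad",np.percentile(Q[k],[10,50,90],axis=0).round(1))
k=(v>132)&(v<147)&(u>300)&(u<352)&(Q[...,2]>-20);print("knife",np.percentile(Q[k],[5,50,97],axis=0).round(1))
k=(v>45)&(v<90)&(u>150)&(u<400);print("table",np.median(Q[k][:,2]))
s=r.state();print(s["time_s"],s["wrist_force"],np.abs(s["qd"]).max())
r.finish_job()
E
```

```text
pad [[  7.  -31.2 -33.6]
 [ 17.1 -22.4 -32.6]
 [ 28.3 -13.4 -31.4]]
knife [[ 68.1  19.2 -17.5]
 [ 85.8  21.8   4.2]
 [105.8  22.1  10.2]]
table -0.8877230292695382
9.3333 [-0.23109366 -0.7638968   0.34607272] 0.0036419117673275937
the job is handed in; nothing more can be done
```

I pushed the riving knife down until it was seated, pressed the clamp lever fully down, lifted the hand clear and handed the job in at 9.3 s.

- **Knife:** it held about 17 N without moving at z = 0.310 m. The depth image puts its top about 10 mm above the table, matching the seated height given.
- **Lever:** it held about 23 N without moving, with the fingertip 32 mm below the surface. In the depth image, which reads the table about 1 mm low, the pad face is level at about −32.6 mm (−32 mm expected).
- **Surroundings:** no unexpected forces showed up. In the last wrist and scene pictures, everything in view lay where it had been. At hand-in the hand was about 117 mm above the table with no load on the wrist.

One disagreement: the wrist camera read about 5 mm too far left (y) and 2.5 mm too far forward (x) compared with the two fixed cameras. The scene camera's view of the fingers agreed with the arm's own position reading, so I used the fixed cameras. The contact heights then matched the given dimensions.

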